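Shut the guard of the loaded engraver

TASK

Two identical desktop engravers stand on the maker-room bench with their clear orange guards up. Lower the guard of the one that has the pale wooden blank on its bed, gently and without letting it drop, until it rests fully shut, then let go. Leave the other engraver's guard up as it is, and the blank where it lies.

Things in the scene. Friction and masses are not known exactly. Their poses are not given: they have to be found in the camera images.
- guard1 (a joint): angle (rad) of the loaded engraver's orange guard, a 0.35 kg hood 165 long, 200 wide, 45 mm high: 0 fully shut on its stop, 1.57 upright, 1.6 open stop; starts at 1.15 to 1.4. Its stiff hinge holds it above about 1.1; below that it may fall and slam if let go. Under 5 N moves it at the knob. The hinge axis is level, 88 mm above the table, along the back of the bed
- guard1_knob (a point): centre of the yellow barrel knob (20 mm diameter, 30 mm long, parallel to the hinge, flat ends free to pinch) 40 mm off the front of the loaded engraver's guard on a 12 mm neck. Axes turn with the guard: y along barrel and hinge; when shut, x is level towards the hinge and z up. Hinge axis at (205, 0, -22) mm in these axes. Shut, the knob is 110 mm above the table
- guard2_knob (a point): centre of the same knob on the guard of the other, empty engraver, to be left alone; same sizes and axes. Each engraver is a fixed white box with a grey back, 230 mm deep, 200 mm wide, 88 mm high, its front towards the robot; its hinge runs 165 mm behind the front face, and its guard starts 1.15 to 1.4 rad open, up to 310 mm above the table
- blank_center (a point): centre of the loose pale wooden blank, 60 x 90 x 6 mm, lying flat on the black sunken bed of the loaded engraver, 54 mm above the table; it stays there

How it is judged (in metres and radians):
At the end, for the whole second after the job is handed in: The loaded engraver's guard is fully shut (within 0.05 rad, 10 mm at the knob) and at rest; the other guard's knob is within 30 mm of where it stood and the blank within 20 mm (value of joint guard1 below 0.05 rad and velocity of joint guard1 between -0.1 and 0.1 rad/s and distance of guard2_knob from where it was at the start of the episode below 0.03 m and distance of blank_center from where it was at the start of the episode below 0.02 m); the robot touches nothing.
It fails at once if the guard slams: it is still turning shut faster than 2 rad/s (0.4 m/s at the knob) in its last 0.15 rad (value of joint guard1 below 0.15 rad and velocity of joint guard1 below -2 rad/s).
It fails at once if the other engraver's guard is moved by more than 30 mm at the knob (distance of guard2_knob from where it was at the start of the episode above 0.03 m).
It fails at once if the blank is shifted by more than 20 mm (distance of blank_center from where it was at the start of the episode above 0.02 m).
It also fails if it takes over 38 s, if anything falls off the work surface, if the arm or the gripper's body presses on something with over 40 N, if the wrist force passes 120 N, or if a joint passes its speed limit or range.

ROBOT

A 6-joint arm with a two-finger parallel gripper is mounted at the origin on the work surface. World frame = base frame: x ahead of the robot, y to its left, z up, the work surface at z = 0. Lengths are in mm, angles in degrees, forces in N, time in s.
With the tool pointing down it reaches from about 300 to 850 mm from the base axis. Payload 4.2 kg.
Tool frame: the origin (TCP) lies on the centre line of the jaws, within the pads' length; the fingertips stand 14 mm ahead of it and the grasp point (between the pads) lies 5 mm behind it; z points along the fingers, y is the line along which they close (so a half turn about z gives the same grasp; the last joint's range is limited). The gripper opens to 91 mm and grips with 3 to 60 N. Pads are 32 mm wide; open, the fingers measure 118 mm over their backs; the gripper's body (76 mm by 178 mm) begins 60 mm behind the grasp point.
Start: joints at [73.51, 18.312, 89.639, -0, 72.044, -1.146], TCP at [152.152, 554.519, 227.976] pointing down, gripper open.
Joint ranges: [-177.97, 177.97], [-48.28, 115.42], [12.27, 149.76], [-77.06, 257.06], [2.81, 150.46], [-146.56, 146.56]. Speed limits (degrees/s): [147.25, 147.25, 180, 180, 180, 180].

INTERFACE

Orientations are given as [roll, pitch, yaw] about the fixed x, y, z axes, in that order (R = Rz(yaw) Ry(pitch) Rx(roll)).
In Python, from workcell import env gives the robot as it stands.
- The arm moves only by the tool arm_command, never from a script. Its argument "motion" is a list of rows, each an object with "offset": the shift along the tool's x, y, z in m, a list of three; "spin": the turn about the tool's z in rad. In form: [{"offset": [tx, ty, tz], "spin": spin}, ...]. A call has 1 to 5 rows; each row shifts and turns the commanded pose from where the row before left it, along the tool's axes as they then stand; what a row does not reach is not made up. A row lasts 1/8 s, in which the tool goes at most 62.5 mm and 10.7 degrees, less where a joint would pass 70% of its speed; a pose out of reach is approached as far as the arm can. A call with a gripper value outside its range is refused whole. "jaw" is the finger opening in m, from 0 to 0.0912, set as the call begins (left out, the last holds). The fingers move at their own pace and stop on an object; "newtons" is the grip in N (left out, the last holds). Time passes only in rows, so rows that do not move let the fingers close. It gives the time, the measured TCP pose, the force, the opening and the grip force at its end, in the units of the state.
- env.state(): the state, without advancing time (a new reading comes with each control period).
- env.grab_frame(name): name is "scene" or "top"; returns (picture, depth): 384x512x3 uint8, blue, green, red; 384x512 float32, mm along the optical axis (not along the pixel's ray), 0 where there is no reading.
- env.camera_model(name): a dict with "fx", "fy", "cx", "cy" (pixels), "eye" and "rotation" of the camera in the world. Camera axes: x right, y down, z forward; pixel columns grow to the right and rows downward; lengths in mm; the calibration is good to about 2 mm. A picture is of the moment at which its call begins. camera_model takes no time and is no camera call.
- env.job_done(): hands the job in; it is judged then, once.
Trained networks look in the newest picture that a camera, given by its name, has taken for a name from the list of things; names that differ only in an ending like _2 or _b are one class to them, and where a whole thing is asked for, a point or a joint stands for the part that bears it (a point fixed in the world has none). Each returns a list of dicts, best first, with "score" (0 to 1); they miss things now and then, are a little off and sometimes report something else, mostly with a low value. They report only what shows in the picture. A call takes as long as a camera call.
- env.boxes_of(camera, target): "bbox" ([left, top, right, bottom] in pixels, round what is visible of it).
- env.pinpoint(camera, target): "location" ([column, row] in pixels: a listed point, or the origin of a listed thing).
The state is a dict: "time_s": time; "qpos": joint angles; "qvel": joint speeds; "effort": joint torques, N m; "ee_pos": TCP position; "ee_rot": TCP orientation; "force": force on the tool from outside, world axes, zero at the start; "torque": the same for the moment, N m; "gripper_width": finger opening in mm; "gripper_force": force on a finger pad.
Only numpy, scipy, OpenCV 4.12 (cv2) and the standard library are available. Lean on these libraries where they do the work, as an engineer would, in place of code of your own. Each camera call takes 0.05 s, during which the arm holds its last target. There are 200 camera calls.

## Working session

There is one attempt and no reset: what is moved stays moved. The work goes in short steps, Python scripts to look and compute and a tool call to move; the robot and the scene stay as the last step left them, time stands still between calls to the robot, and variables do not carry over. Pictures are saved under pics/ and viewed, at most 10 in all, crops included, and the job is handed in when it is done.

Besides the shell and the picture viewer there is one more tool, called after ">>>" as name([rows], argument=value, ...), one row to a line, values as JSON. arm_command: Moves the arm, as the interface text tells. Its arguments: {"type":"object","properties":{"motion":{"type":"array"},"jaw":{"type":"number"},"newtons":{"type":"number"}},"required":["motion"]}

```bash
mkdir -p pics
cat > h.py <<'E'
import numpy as np,cv2
from workcell import env
def px2w(cam,u,v,d):
    m=env.camera_model(cam);R=np.array(m["rotation"]).reshape(3,3)
    return np.array(m["eye"])+R@np.array([(u-m["cx"])/m["fx"]*d,(v-m["cy"])/m["fy"]*d,d])
def w2px(cam,p):
    m=env.camera_model(cam);R=np.array(m["rotation"]).reshape(3,3)
    c=R.T@(np.array(p)-np.array(m["eye"]));return m["cx"]+m["fx"]*c[0]/c[2],m["cy"]+m["fy"]*c[1]/c[2]
E
python3 - <<'E'
from h import *
ims=[]
for c in("scene","top"):
    im,d=env.grab_frame(c);ims.append(im);np.save(c+"_d.npy",d);cv2.imwrite(c+".png",im)
    print(c,env.camera_model(c))
    for t in("guard1_knob","guard2_knob","blank_center"):
        for r in env.pinpoint(c,t)[:3]:
            u,v=r["location"];z=d[int(round(v)),int(round(u))]
            print(c,t,r["score"],np.round([u,v,z]),np.round(px2w(c,u,v,z)))
cv2.imwrite("pics/a.png",ims[0]);cv2.imwrite("pics/b.png",ims[1])
print(env.state())
E
```

```text
scene {'fx': 384.90752242801307, 'fy': 384.90752242801307, 'cx': 256.048394123033, 'cy': 193.28619521606507, 'eye': array([ 772.00565742, -497.12950763,  640.41850404]), 'rotation': array([-134.12812923,    1.04421934,   22.91400319])}Traceback (most recent call last):
  File "<stdin>", line 9, in <module>
  File "h.py", line 4, in px2w
    m=env.camera_model(cam);R=np.array(m["rotation"]).reshape(3,3)
                              ~~~~~~~~~~~~~~~~~~~~~~~~~~~~~~~^^^^^
ValueError: cannot reshape array of size 3 into shape (3,3)
```

```bash
sed -i 's/np.array(m\["rotation"\]).reshape(3,3)/Rot.from_euler("xyz",m["rotation"],degrees=True).as_matrix()/; 1a from scipy.spatial.transform import Rotation as Rot' h.py
python3 - <<'E'
from h import *
ims=[]
for c in("scene","top"):
    im,d=env.grab_frame(c);ims.append(im);np.save(c+"_d.npy",d);cv2.imwrite(c+".png",im)
    print(c,env.camera_model(c))
    for t in("guard1_knob","guard2_knob","blank_center"):
        for r in env.pinpoint(c,t)[:3]:
            u,v=r["location"];z=d[int(round(v)),int(round(u))]
            print(c,t,r["score"],np.round([u,v,z]),np.round(px2w(c,u,v,z)))
cv2.imwrite("pics/a.png",ims[0]);cv2.imwrite("pics/b.png",ims[1])
print(env.state())
E
```

```text
scene {'fx': 384.90752242801307, 'fy': 384.90752242801307, 'cx': 256.048394123033, 'cy': 193.28619521606507, 'eye': array([ 772.00565742, -497.12950763,  640.41850404]), 'rotation': array([-134.12812923,    1.04421934,   22.91400319])}
scene guard1_knob 0.59 [233. 181. 513.] [ 590. -161.  296.]
scene guard2_knob 0.92 [303.  77. 704.] [592. 136. 301.]
scene blank_center 0.94 [197. 277. 689.] [ 513. -183.   55.]
top {'fx': 406.7381656905897, 'fy': 406.7381656905897, 'cx': 249.1711418222742, 'cy': 194.45034093982542, 'eye': array([446.06376816, -21.93918132, 904.1511191 ]), 'rotation': array([-172.05259279,    1.38304833,  -89.77235316])}
top guard1_knob 0.59 [341. 161. 619.] [ 583. -146.  295.]
top guard2_knob 0.84 [150. 154. 620.] [593. 145. 302.]
top blank_center 0.97 [335. 216. 844.] [ 520. -179.   58.]
{'time_s': 0.5, 'qpos': array([ 7.35092919e+01,  1.83125974e+01,  8.96435610e+01,  2.20895361e-04,
        7.20437561e+01, -1.14659417e+00]), 'qvel': array([-0.00673064, -0.10973306, -0.03412631, -0.04222681,  0.04141411,
       -0.03586732]), 'effort': array([ 8.89254989e-04, -4.11992669e+01, -2.32042551e+01,  7.29838083e-02,
        3.84719891e-02, -2.35781289e-05]), 'ee_pos': array([152.15297708, 554.4830166 , 227.93796694]), 'ee_rot': array([ 1.79999910e+02, -2.08384036e-04,  1.64655818e+02]), 'force': array([-0.23667287,  0.03156996,  0.72480498]), 'torque': array([ 0.02941108, -0.02354113,  0.01919883]), 'gripper_force': 0.0, 'gripper_width': 91.59588286554703}
```

View pics/a.png

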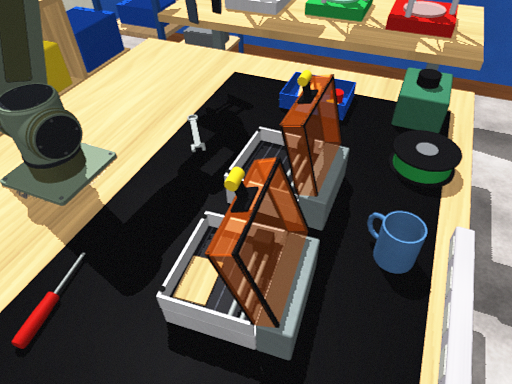

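View pics/b.png

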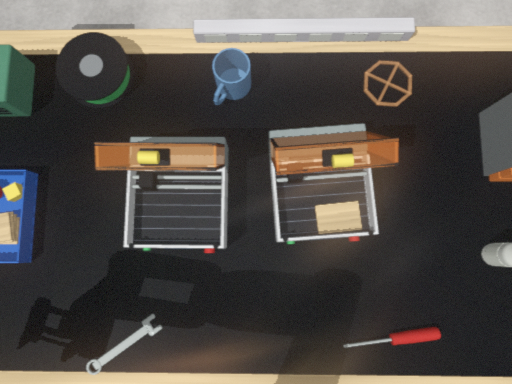

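The orange-guarded engraver with the blank is the nearer one in the scene view: knob at (233,179) there and at (342,160) in the top view. The blank is at (338,217) in the top view. The empty engraver's knob is at (148,157) in the top view. Next I measure the loaded knob and the hinge direction.

Run:
```python
from h import *
for c,(u0,v0) in(("top",(342,160)),("scene",(234,180))):
    im=cv2.imread(c+".png");d=np.load(c+"_d.npy");h=cv2.cvtColor(im,cv2.COLOR_BGR2HSV)
    m=cv2.inRange(h,(22,120,90),(35,255,255));y,x=np.nonzero(m)
    k=(abs(x-u0)<25)&(abs(y-v0)<22);x,y=x[k],y[k];print(c,len(x),x.min(),x.max(),y.min(),y.max(),cv2.minAreaRect(np.c_[x,y].astype(np.float32)))
    P=np.array([px2w(c,a,b,d[b,a]) for a,b in zip(x,y) if d[b,a]>0]);med=np.median(P,0);P=P[np.linalg.norm(P-med,axis=1)<30]
    print(P.mean(0),P.min(0),P.max(0));w,V=np.linalg.eigh(np.cov(P.T));print(w,V[:,2],np.degrees(np.arctan2(-V[0,2],V[1,2])))
    np.save(c+"_k.npy",P)
# box front rim: project white rim ends at z=88 in top view
d=np.load("top_d.npy")
for u,v in((277,241),(377,234),(366,127),(271,133)):
    m=env.camera_model("top");a=px2w("top",u,v,1);e=np.array(m["eye"]);r=a-e;print((u,v),np.round(e+r*(88-e[2])/r[2]),d[v,u])
```

```text
top 282 331 353 153 167 ((342.0705871582031, 159.9176483154297), (13.191798210144043, 21.935199737548828), 85.60128784179688)
[ 583.80207204 -148.69236141  294.87557909] [ 574.13392647 -164.88148024  279.1088582 ] [ 594.44945554 -134.90937201  299.78066093]
[10.87481117 29.78681782 82.02732634] [-0.04976132  0.99074874 -0.12625669] 2.8753200876924647
scene 339 224 244 167 190 ((233.84393310546875, 178.3694305419922), (14.764607429504395, 25.0599308013916), 28.610462188720703)
[ 587.82660587 -153.31249462  292.07027365] [ 576.36030978 -164.91737138  278.22079796] [ 596.36023751 -132.31930174  298.03802616]
[ 14.94307963  26.81027018 104.52902852] [0.03621738 0.96762251 0.24978986] -2.143537282369385
(277, 241) [466. -58.  88.] 864.71466
(377, 234) [ 481. -256.   88.] 893.1807
(366, 127) [ 700. -242.   88.] 926.30176
(271, 133) [688. -46.  88.] 844.63434
```

>>> arm_command([
  {"offset":[0,0,-0.06],"spin":-0.11},
  {"offset":[0,0,-0.06],"spin":-0.11},
  {"offset":[0,0,-0.06],"spin":-0.11},
], jaw=0.06, newtons=20)

```text
time_s: 0.88
ee_pos: [152.1, 554.2, 410.0]
ee_rot: [180.0, 0.0, -176.2]
force: [-0.8, -0.2, 0.5]
gripper_width: 64.1
gripper_force: 0.0
```

>>> arm_command([
  {"offset":[-0.026,-0.0486,0],"spin":0},
  {"offset":[-0.026,-0.0486,0],"spin":0},
  {"offset":[-0.026,-0.0486,0],"spin":0},
  {"offset":[-0.026,-0.0486,0],"spin":0},
  {"offset":[-0.026,-0.0486,0],"spin":0},
])

```text
time_s: 1.5
ee_pos: [297.6, 318.4, 408.1]
ee_rot: [180.0, 0.0, -176.4]
force: [1.2, -0.0, -0.3]
gripper_width: 60.1
gripper_force: 0.0
```

>>> arm_command([
  {"offset":[-0.026,-0.0486,0],"spin":0},
  {"offset":[-0.026,-0.0486,0],"spin":0},
  {"offset":[-0.026,-0.0486,0],"spin":0},
  {"offset":[-0.026,-0.0486,0],"spin":0},
  {"offset":[-0.026,-0.0486,0],"spin":0},
])

```text
time_s: 2.12
ee_pos: [442.5, 83.9, 408.2]
ee_rot: [180.0, 0.1, -176.4]
force: [0.2, 0.6, 0.5]
gripper_width: 59.6
gripper_force: 0.0
```

>>> arm_command([
  {"offset":[-0.026,-0.0486,0],"spin":0},
  {"offset":[-0.026,-0.0486,0],"spin":0},
  {"offset":[-0.026,-0.0486,0],"spin":0},
  {"offset":[-0.026,-0.0486,0],"spin":0},
  {"offset":[-0.026,-0.0486,0],"spin":0},
  {"offset":[0,0,0],"spin":0},
])

```text
invalid input at $.motion: expected 1 to 5 rows
```

>>> arm_command([
  {"offset":[-0.026,-0.0486,0],"spin":0},
  {"offset":[-0.026,-0.0486,0],"spin":0},
  {"offset":[-0.026,-0.0486,0],"spin":0},
  {"offset":[-0.026,-0.0486,0],"spin":0},
  {"offset":[-0.026,-0.0486,0],"spin":0},
])

```text
time_s: 2.75
ee_pos: [587.4, -150.5, 408.0]
ee_rot: [180.0, 0.0, -176.4]
force: [0.3, -0.0, 0.1]
gripper_width: 60.0
gripper_force: 0.0
```

>>> arm_command([
  {"offset":[0,0,0.03],"spin":0},
  {"offset":[0,0,0.02],"spin":0},
  {"offset":[0,0,0],"spin":0},
])

```text
time_s: 3.12
ee_pos: [586.1, -148.9, 356.2]
ee_rot: [179.9, -0.2, -176.5]
force: [-0.1, 1.0, -1.0]
gripper_width: 60.3
gripper_force: 0.0
```

>>> arm_command([
  {"offset":[0,0,0.02],"spin":0},
  {"offset":[0,0,0.02],"spin":0},
  {"offset":[0,0,0.015],"spin":0},
  {"offset":[0,0,0.01],"spin":0},
  {"offset":[0,0,0.008],"spin":0},
])

```text
time_s: 3.75
ee_pos: [586.9, -148.8, 285.0]
ee_rot: [-180.0, 0.0, -176.4]
force: [-0.6, 0.1, 1.5]
gripper_width: 60.3
gripper_force: 0.0
```

Run:
```python
from h import *
im,d=env.grab_frame("scene");s=env.state();print(s["ee_pos"],s["force"],s["gripper_width"])
cv2.imwrite("pics/c.png",cv2.resize(im[110:270,140:340],None,fx=3.5,fy=3.5,interpolation=cv2.INTER_CUBIC))
```

```text
[ 586.48464849 -148.71095109  283.83214731] [-0.97996695 -1.48140534 -0.90146584] 60.18417946214774
```

View pics/c.png

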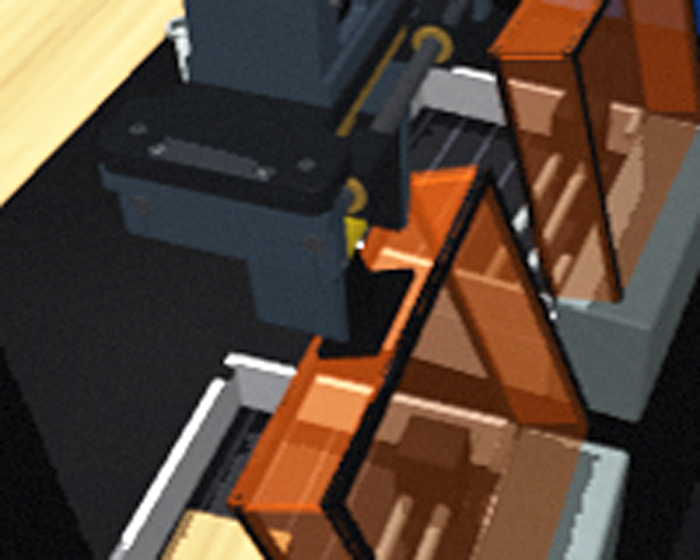

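The knob (yellow at about (355,238) in the crop) sits between the fingers, and the fingertips clear the guard. I close now.

>>> arm_command([
  {"offset":[0,0,0],"spin":0},
  {"offset":[0,0,0],"spin":0},
  {"offset":[0,0,0],"spin":0},
  {"offset":[0,0,0],"spin":0},
  {"offset":[0,0,0],"spin":0},
], jaw=0.02, newtons=20)

```text
time_s: 4.42
ee_pos: [586.9, -149.4, 285.4]
ee_rot: [-179.9, 0.1, -176.4]
force: [-0.3, -1.5, 1.1]
gripper_width: 29.6
gripper_force: 20.0
```

Run:
```python
import numpy as np
a=np.linspace(1.22,0,26);x=-205*np.cos(a)+22*np.sin(a);z=205*np.sin(a)+22*np.cos(a)
for i,(p,q) in enumerate(zip(-np.diff(x),-np.diff(z))): print(i,round(p/1e3,4),round(q/1e3,4),round(z[i+1]+88-3.5))
```

```text
0 0.0097 0.0027 282
1 0.0096 0.0031 279
2 0.0094 0.0036 275
3 0.0092 0.0041 271
4 0.009 0.0045 267
5 0.0088 0.0049 262
6 0.0085 0.0054 256
7 0.0082 0.0058 251
8 0.008 0.0062 244
9 0.0076 0.0065 238
10 0.0073 0.0069 231
11 0.007 0.0073 224
12 0.0066 0.0076 216
13 0.0062 0.0079 208
14 0.0058 0.0082 200
15 0.0054 0.0085 192
16 0.005 0.0087 183
17 0.0046 0.009 174
18 0.0041 0.0092 165
19 0.0037 0.0094 155
20 0.0032 0.0095 146
21 0.0028 0.0097 136
22 0.0023 0.0098 126
23 0.0018 0.0099 116
24 0.0013 0.01 106
```

>>> arm_command([
  {"offset":[0.0097,0,0.0027],"spin":0},
  {"offset":[0.0096,0,0.0031],"spin":0},
  {"offset":[0.0094,0,0.0036],"spin":0},
  {"offset":[0.0092,0,0.0041],"spin":0},
  {"offset":[0.009,0,0.0045],"spin":0},
])

```text
time_s: 5.05
ee_pos: [539.5, -153.0, 266.4]
ee_rot: [-179.9, 0.1, -176.4]
force: [4.1, -6.0, -2.5]
gripper_width: 29.7
gripper_force: 20.0
```

>>> arm_command([
  {"offset":[0.0088,0,0.0049],"spin":0},
  {"offset":[0.0085,0,0.0054],"spin":0},
  {"offset":[0.0082,0,0.0058],"spin":0},
  {"offset":[0.008,0,0.0062],"spin":0},
  {"offset":[0.0076,0,0.0065],"spin":0},
])

```text
time_s: 5.68
ee_pos: [499.0, -156.1, 237.7]
ee_rot: [-179.8, 0.1, -176.4]
force: [5.3, -8.5, -2.6]
gripper_width: 29.9
gripper_force: 20.0
```

>>> arm_command([
  {"offset":[0.0073,-0.0005,0.0069],"spin":0},
  {"offset":[0.007,-0.0005,0.0073],"spin":0},
  {"offset":[0.0066,-0.0005,0.0076],"spin":0},
  {"offset":[0.0062,-0.0003,0.0079],"spin":0},
  {"offset":[0.0058,-0.0003,0.0082],"spin":0},
])

```text
time_s: 6.3
ee_pos: [466.0, -158.7, 199.9]
ee_rot: [-180.0, 0.1, -176.4]
force: [3.7, -4.6, -2.3]
gripper_width: 29.9
gripper_force: 20.0
```

Run:
```python
from h import *
im,d=env.grab_frame("scene");s=env.state();print(s["ee_pos"],s["force"],s["gripper_width"])
cv2.imwrite("pics/d.png",cv2.resize(im[110:360,90:340],None,fx=2.3,fy=2.3,interpolation=cv2.INTER_CUBIC))
```

```text
[ 465.24893645 -158.69059903  198.78572171] [ 3.28214147 -4.32503372 -5.08933144] 30.149833643862124
```

View pics/d.png

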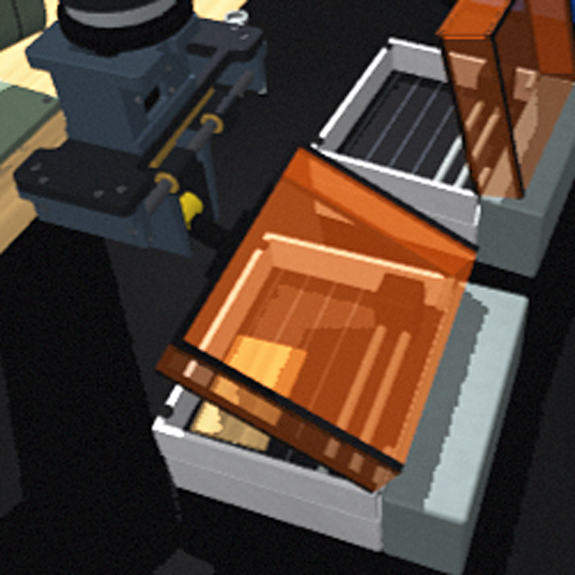

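The guard is following, about half shut, and the knob at (190,210) in the crop is still between the fingers. The blank is undisturbed. I carry on.

>>> arm_command([
  {"offset":[0.0054,-0.0003,0.0085],"spin":0},
  {"offset":[0.005,-0.0003,0.0087],"spin":0},
  {"offset":[0.0046,-0.0003,0.009],"spin":0},
  {"offset":[0.0041,-0.0003,0.0092],"spin":0},
  {"offset":[0.0037,-0.0002,0.0094],"spin":0},
])

```text
time_s: 6.98
ee_pos: [443.0, -160.5, 154.6]
ee_rot: [179.9, -0.0, -176.5]
force: [2.7, 2.2, 0.3]
gripper_width: 29.4
gripper_force: 20.0
```

>>> arm_command([
  {"offset":[0.0032,-0.0002,0.0095],"spin":0},
  {"offset":[0.0028,-0.0001,0.0097],"spin":0},
  {"offset":[0.0023,-0.0001,0.0098],"spin":0},
  {"offset":[0,0,0],"spin":0},
])

```text
time_s: 7.48
ee_pos: [434.6, -161.2, 125.1]
ee_rot: [179.9, -0.1, -176.5]
force: [2.3, 4.8, -2.7]
gripper_width: 30.2
gripper_force: 20.0
```

>>> arm_command([
  {"offset":[0.001,0.0002,0.005],"spin":0},
  {"offset":[0.001,0.0002,0.005],"spin":0},
  {"offset":[0.0007,0.0002,0.005],"spin":0},
  {"offset":[0.0003,0,0.0025],"spin":0},
  {"offset":[0,0,0],"spin":0},
])

```text
time_s: 8.1
ee_pos: [432.0, -161.4, 108.9]
ee_rot: [179.9, -0.0, -176.4]
force: [1.3, 4.5, 1.6]
gripper_width: 30.0
gripper_force: 20.0
```

>>> arm_command([
  {"offset":[0,0,0.002],"spin":0},
  {"offset":[0,0,0.002],"spin":0},
  {"offset":[0,0,0],"spin":0},
])

```text
time_s: 8.48
ee_pos: [432.3, -161.4, 107.5]
ee_rot: [180.0, 0.1, -176.4]
force: [-4.3, 6.2, 21.9]
gripper_width: 29.8
gripper_force: 20.0
```

>>> arm_command([
  {"offset":[0,0,0.0015],"spin":0},
  {"offset":[0,0,0.0015],"spin":0},
  {"offset":[0,0,0],"spin":0},
])

```text
time_s: 8.85
ee_pos: [432.7, -161.4, 104.9]
ee_rot: [180.0, 0.1, -176.5]
force: [-3.1, 8.1, 23.5]
gripper_width: 29.7
gripper_force: 20.0
```

The stop was reached with about 22 N upward. I release and look.

>>> arm_command([
  {"offset":[0,0,-0.001],"spin":0},
  {"offset":[0,0,0],"spin":0},
  {"offset":[0,0,0],"spin":0},
  {"offset":[0,0,0],"spin":0},
  {"offset":[0,0,0],"spin":0},
], jaw=0.06)

```text
time_s: 9.48
ee_pos: [432.1, -161.8, 102.6]
ee_rot: [180.0, -0.0, -176.4]
force: [0.1, -0.9, 0.1]
gripper_width: 59.7
gripper_force: 0.0
```

>>> arm_command([
  {"offset":[0,0,-0.01],"spin":0},
  {"offset":[0,0,-0.03],"spin":0},
  {"offset":[0,0,-0.05],"spin":0},
  {"offset":[0.02,0,-0.05],"spin":0},
  {"offset":[0,0,0],"spin":0},
])

```text
time_s: 10.1
ee_pos: [413.5, -163.9, 247.4]
ee_rot: [-179.8, 0.5, -176.5]
force: [0.3, -0.4, -0.4]
gripper_width: 60.0
gripper_force: 0.0
```

Run:
```python
from h import *
im,d=env.grab_frame("scene");s=env.state();print(s["ee_pos"],s["force"],s["gripper_width"])
for t in("guard1_knob","guard2_knob","blank_center"):
    for r in env.pinpoint("scene",t)[:2]:
        u,v=r["location"];z=d[int(round(v)),int(round(u))];print(t,r["score"],np.round(px2w("scene",u,v,z)))
cv2.imwrite("pics/e.png",im)
```

```text
[ 412.76019942 -163.3411233   245.0768267 ] [ 0.75130689  0.55644206 -0.04779125] 59.758990893510095
guard1_knob 0.62 [ 440. -162.  116.]
guard2_knob 0.69 [598. 142. 295.]
```

View pics/e.png

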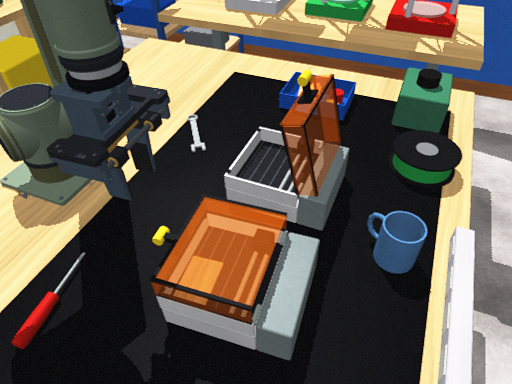

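The guard lies flat on the box (knob at (161,236)), the arm is clear, and the other guard (303,78) is still up. I check the knob height, then hand in.

Run:
```python
from h import *
im,d=env.grab_frame("scene");m=cv2.inRange(cv2.cvtColor(im,cv2.COLOR_BGR2HSV),(22,120,90),(35,255,255));y,x=np.nonzero(m)
k=(abs(x-161)<15)&(abs(y-236)<15)
P=np.array([px2w("scene",a,b,d[b,a]) for a,b in zip(x[k],y[k])]);P=P[np.linalg.norm(P-np.median(P,0),axis=1)<25];print(len(P),np.percentile(P,[2,50,98],axis=0))
if np.percentile(P[:,2],97)<124: print(env.job_done())
```

```text
180 [[ 427.4253335  -175.68383041  103.05325325]
 [ 437.27595268 -166.75759261  117.20664581]
 [ 444.52803935 -146.37017243  120.98804509]]
the job is handed in; nothing more can be done
None
```

I lowered the loaded engraver's guard onto its stop, let go, and handed the job in at about 10 s. The knob top measured 121 mm against the 120 mm expected when shut, the other guard was still up, and the blank looked unmoved in the last picture, though it was not re-measured.

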